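# Heft two sample jars and show the full one to the scanner

## Robot

A 7-joint arm with a two-finger parallel gripper is mounted at the origin on the work surface. World frame = base frame: x ahead of the robot, y to its left, z up, the work surface at z = 0. Lengths are in m, angles in rad, forces in N, time in s.
With the tool pointing down it reaches from about 0.4 to 0.85 m from the base axis. Payload 4.4 kg.
Tool frame: the origin (TCP) lies midway between the tips of the shut fingers; the grasp point (between the pads) lies 19 mm behind it (arm.grasp_offset is the z of the grasp point in the tool frame, in m); z points along the fingers, y is the line along which they close (so a half turn about z gives the same grasp; the last joint's range is limited). The gripper opens to 94 mm and grips with 3 to 60 N. Pads are 16 mm wide; open, the fingers measure 119 mm over their backs; the gripper's body (75 mm by 177 mm) begins 78 mm behind the grasp point.
Start: joints at [-1.271, 0.628, 0.038, 1.517, -0.027, 0.996, -0.02], TCP at [0.232, 0.607, 0.205] pointing down, gripper open.
Joint ranges: [-3.06, 3.06], [-0.37, 2.12], [-1.25, 1.32], [0.18, 2.47], [-1.1, 4.24], [0.23, 1.98], [-2.94, 2.94]. Speed limits (rad/s): [2.57, 2.57, 3.14, 3.14, 3.14, 3.14, 3.14].

## Interface

Orientations are given as a 3x3 rotation matrix whose columns are the frame's x, y, z axes.
In Python, from bench import arm gives the robot as it stands.
- The arm moves only by the shell command python3 -m pendant 'ROWS' [FORCE]. ROWS is text: rows parted by semicolons, each of 7 numbers parted by spaces: the shift along the tool's x, y, z in cm, then the turn, a rotation vector about the tool's x, y, z in units of 8 degrees (1.0 is 8 degrees), then the opening, from 0 (shut) to 1 (fully open). In form: tx ty tz wx wy wz gripper; .... A call has 1 to 10 rows; each row shifts and turns the commanded pose from where the row before left it, along the tool's axes as they then stand; what a row does not reach is not made up. A row lasts 1/10 s, in which the tool goes at most 50 mm and 8.59 degrees, less where a joint would pass 70% of its speed; a pose out of reach is approached as far as the arm can. A call with a gripper value outside its range is refused whole. The fingers move at their own pace and stop on an object; FORCE is the grip in N (left out, the last holds). Time passes only in rows, so rows that do not move let the fingers close. It gives the time, the measured TCP pose, the force, the opening and the grip force at its end, in the units of the state.
- arm.get_obs(): the state, without advancing time (a new reading comes with each control period).
- arm.read_camera(name): name is "scene" or "top" or "wrist"; returns the picture (420x560x3 uint8, red, green, blue); there is no depth.
- arm.camera_params(name): a dict with "intrinsics" (3x3 intrinsics, pixels), "k1" (the pictures are not rectified: a ray, as slopes to the right and down, at radius r is drawn at 1 + k1 r^2 times it, then the intrinsics apply), "R" (3x3) and "t" (3): a world point X has camera coordinates R X + t; the wrist camera has in their place "hand_eye" (4x4, takes a point from camera to tool coordinates, whose origin is the TCP and whose axes are the flange's). Camera axes: x right, y down, z forward; pixel columns grow to the right and rows downward; lengths in m; the calibration is good to about 2 mm. A picture is of the moment at which its call begins: read the wrist's pose just before it. camera_params takes no time and is no camera call.
- arm.job_done(): hands the job in; it is judged then, once.
Trained networks look in the newest picture that a camera, given by its name, has taken for a name from the list of things; names that differ only in an ending like _2 or _b are one class to them, and where a whole thing is asked for, a point or a joint stands for the part that bears it (a point fixed in the world has none). Each returns a list of dicts, best first, with "conf" (0 to 1); they miss things now and then, are a little off and sometimes report something else, mostly with a low value. They report only what shows in the picture. A call takes as long as a camera call. They do not tell look-alikes from the thing itself.
- arm.outline_of(camera, thing): "mask" (420x560 bool, what is visible of it) and "bbox" ([centre column, centre row, width, height] in pixels, round what is visible of it).
- arm.place_of(camera, thing): "point" ([row, column] in pixels: a listed point, or the origin of a listed thing).
The state is a dict: "clock": time; "q": joint angles; "qd": joint speeds; "joint_torque": joint torques, N m; "ee_pos": TCP position; "tcp_rot": TCP orientation; "wrist_force": force on the tool from outside, world axes, zero at the start; "ft_torque": the same for the moment, N m; "gripper_width": finger opening in m; "finger_force": force on a finger pad.
Only numpy, scipy, OpenCV 4.12 (cv2) and the standard library are available. Lean on these libraries where they do the work, as an engineer would, in place of code of your own. Each camera call takes 0.05 s, during which the arm holds its last target. There are 200 camera calls.

## Task

Two look-alike sample jars stand in the steel tray: lift each clear of the tray in turn to feel which is heavier, and leave the lighter one standing upright in the tray. Hold the heavier, full jar upright in the air with its barcode label squarely facing the middle of the scanner's window, about 10 cm away, without touching the scanner, and finish while still holding it there, steady in the gripper. Don't drop or tip the jars or disturb the other things on the bench.

Things in the scene. Friction and masses are not known exactly. Their poses are not given: they have to be found in the camera images.
- jar_a: one of two identical-looking upright screw-top jars, white plastic, grey cap; one full of ore pellets, one nearly used up: only the weight tells (each 100 to 500 g, at least 120 g apart). Body 54 mm diameter, 74 mm high; cap 57 mm diameter, from 74 to 95 mm. Origin: centre of the underside, z up. Barcode label on its +x side, 40 mm high, reaching 55 degrees to either side; +y and -y sides bare
- jar_b: one of two identical-looking upright screw-top jars, white plastic, grey cap; one full of ore pellets, one nearly used up: only the weight tells (each 100 to 500 g, at least 120 g apart). Body 54 mm diameter, 74 mm high; cap 57 mm diameter, from 74 to 95 mm. Origin: centre of the underside, z up. Barcode label on its +x side, 40 mm high, reaching 55 degrees to either side; +y and -y sides bare
- jar_a_label (a point): centre of the label on jar_a, on the outside of the jar wall, 27.5 mm from the jar's axis on its +x side, 36 mm above its underside; axes as the jar's, so +x points straight out of the label
- jar_b_label (a point): centre of the label on jar_b, on the outside of the jar wall, 27.5 mm from the jar's axis on its +x side, 36 mm above its underside; axes as the jar's, so +x points straight out of the label
- tray: fixed shallow stainless instrument tray, 220 mm (its x) by 300 mm (its y), floor 3 mm thick, rim 16 mm high; origin: centre of its underside, on the bench. The two jars stand on it about 140 mm apart along its y, with a dish, a punch and an anvil
- scanner: fixed desktop barcode scanner on a weighted foot, grey head 70 mm deep, 84 mm wide, its top 150 mm above the bench, foot 100 by 86 mm; origin: centre of its foot on the bench; its dark reading window looks along its -x
- window (a point): centre of the scanner's upright reading window, 100 mm above the bench, 38 mm in front of the scanner's origin; axes as the scanner's, so -x points straight out of the window, z up. It reads a barcode held squarely 50 to 150 mm in front of it, level with the window's centre
- dish: bystander: white porcelain dish, 62 mm across, 24 mm high, on the tray; origin at its underside
- punch: bystander: dark steel punch standing on the tray, 27 mm diameter, 40 mm high; origin at its underside
- anvil: bystander: steel anvil disc on the tray, 42 mm diameter, 14 mm high; origin at its underside
- spatula: bystander: flat steel lab spatula lying on the bench between tray and scanner, 178 mm long along its x, 14 mm wide, 5 mm high; origin at its middle
- reagent: bystander: amber glass bottle, 64 mm diameter, 135 mm high, on the bench beyond the tray; origin at its underside
- beaker: bystander: glass beaker, 72 mm diameter, 85 mm high, on the bench beyond the tray; origin at its underside
- paper_roll: bystander: spare paper roll standing on the bench, 48 mm diameter, 57 mm high; origin at its underside
Not all that is in view belongs to the job. Leave any blue or red look-alike of the jar_b alone.

How it is judged:
By the outcome, as a careful person would: the job done as asked, in the order asked, and still so for the second after the job is handed in, while the arm keeps its last pose, push and grip.
It also fails if it takes over 64 s, if anything falls off the work surface, if the arm or the gripper's body presses on something with over 40 N, if the wrist force passes 120 N, or if a joint passes its speed limit or range.

## Working session

There is one attempt and no reset: what is moved stays moved. The work goes in short steps, Python scripts to look and compute and a shell command to move; the robot and the scene stay as the last step left them, time stands still between calls to the robot, and variables do not carry over. Pictures are saved under pics/ and viewed, at most 11 in all, crops included, and the job is handed in when it is done.

```bash
mkdir -p pics; cat > h.py <<'E'
import numpy as np, cv2
from bench import arm
def cam(name):
    p=arm.camera_params(name); K=np.array(p["intrinsics"]); k1=p["k1"]
    if "R" in p: R=np.array(p["R"]); t=np.array(p["t"]); return K,k1,R,t
    o=arm.get_obs(); H=np.array(p["hand_eye"]); T=np.eye(4); T[:3,:3]=o["tcp_rot"]; T[:3,3]=o["ee_pos"]
    M=np.linalg.inv(T@H); return K,k1,M[:3,:3],M[:3,3]
def ray(c,px): # px (col,row)
    K,k1,R,t=c
    n=cv2.undistortPoints(np.array([[px]],float),K,np.array([k1,0,0,0.]) )[0,0]
    d=R.T@np.array([n[0],n[1],1]); return -R.T@t, d/np.linalg.norm(d)
def onz(c,px,z):
    o,d=ray(c,px); return o+d*(z-o[2])/d[2]
def tri(rays):
    A=sum(np.eye(3)-np.outer(d,d) for o,d in rays); b=sum((np.eye(3)-np.outer(d,d))@o for o,d in rays)
    X=np.linalg.solve(A,b); return X,[np.linalg.norm((np.eye(3)-np.outer(d,d))@(X-o)) for o,d in rays]
def proj(c,X):
    K,k1,R,t=c
    return cv2.projectPoints(np.array([X],float),cv2.Rodrigues(R)[0],t,K,np.array([k1,0,0,0.]))[0][0,0]
E
python3 - <<'E'
from h import *
np.set_printoptions(precision=3,suppress=True)
for n in ["scene","top"]:
    im=arm.read_camera(n); cv2.imwrite(f"pics/{n}0.png",im[:,:,::-1]); c=cam(n)
    print(n,-c[2].T@c[3])
    for th in ["jar_a","jar_a_label","tray","scanner","window","dish","punch","anvil","spatula","reagent","beaker","paper_roll"]:
        print(th,[(np.round(r["conf"],2),np.round(r["point"][::-1],1).tolist(),onz(c,r["point"][::-1],{"jar_a":.003,"jar_a_label":.039,"window":.1,"dish":.003,"punch":.003,"anvil":.003}.get(th,0))[:2].round(3).tolist()) for r in arm.place_of(n,th)[:5]])
E
```

```text
scene [ 1.089 -0.354  1.194]
jar_a [(np.float64(0.98), [239.7, 203.7], [0.395, 0.016]), (np.float64(0.9), [158.3, 279.2], [0.472, -0.291]), (np.float64(0.81), [194.4, 239.6], [0.423, -0.152]), (np.float64(0.65), [259.3, 230.2], [0.501, 0.013]), (np.float64(0.58), [145.4, 213.1], [0.266, -0.225])]
jar_a_label [(np.float64(0.94), [158.4, 278.9], [0.49, -0.293])]
tray [(np.float64(0.73), [181.2, 263.6], [0.465, -0.218])]
scanner [(np.float64(0.91), [372.1, 224.5], [0.668, 0.287]), (np.float64(0.67), [261.0, 191.9], [0.394, 0.091])]
window [(np.float64(0.96), [364.6, 211.1], [0.66, 0.244])]
dish [(np.float64(0.59), [202.7, 279.9], [0.541, -0.195])]
punch [(np.float64(0.62), [162.2, 244.5], [0.385, -0.233])]
anvil [(np.float64(0.77), [155.5, 307.9], [0.54, -0.336])]
spatula [(np.float64(0.68), [263.1, 191.6], [0.397, 0.097]), (np.float64(0.34), [204.6, 244.0], [0.449, -0.135])]
reagent [(np.float64(0.79), [325.2, 278.7], [0.723, 0.073])]
beaker [(np.float64(0.84), [257.9, 325.5], [0.727, -0.145])]
paper_roll [(np.float64(0.66), [353.7, 154.6], [0.442, 0.408]), (np.float64(0.37), [160.3, 2
[... 340 characters left out ...]
0.74), [424.2, 237.5], [0.499, -0.289]), (np.float64(0.24), [417.6, 250.6], [0.468, -0.273])]
tray [(np.float64(0.64), [388.7, 243.2], [0.486, -0.217])]
scanner [(np.float64(0.95), [182.0, 163.4], [0.665, 0.281])]
window [(np.float64(0.69), [181.4, 162.2], [0.643, 0.258])]
dish [(np.float64(0.82), [379.6, 221.2], [0.537, -0.194])]
punch [(np.float64(0.62), [399.1, 285.0], [0.389, -0.241])]
anvil []
spatula [(np.float64(0.64), [256.3, 271.1], [0.413, 0.093]), (np.float64(0.48), [378.1, 218.3], [0.544, -0.192])]
reagent [(np.float64(0.75), [270.0, 142.7], [0.721, 0.07])]
beaker [(np.float64(0.78), [357.9, 142.2], [0.729, -0.143])]
paper_roll [(np.float64(0.86), [124.5, 249.3], [0.454, 0.408])]
```

View pics/scene0.png

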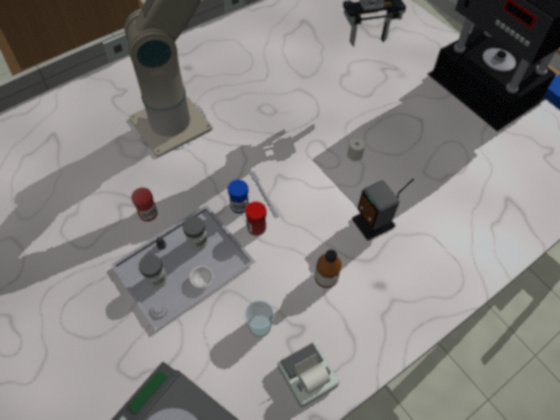

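View pics/top0.png

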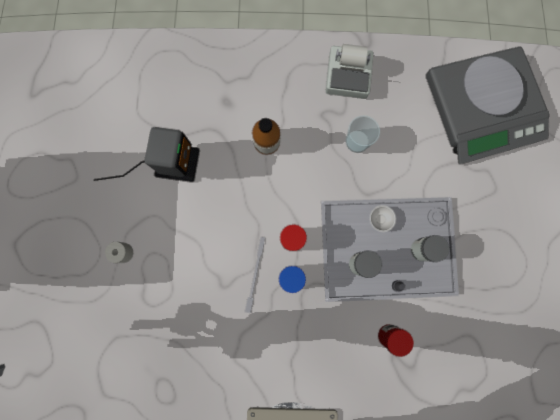

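The scene view shows two white, grey-capped jars in the tray, at about (195,235) and (155,272). In the top view they are at (366,264) and (430,248). The look-alikes to reject:
- **Blue jar:** scene (238,195), top (292,279).
- **Red jar 1:** scene (256,218), top (292,238).
- **Red jar 2:** scene (145,204), top (398,342).

I choose the two grey-capped jars in the tray. Next I check them in a close crop.

```bash
python3 - <<'E'
from h import *
np.set_printoptions(precision=3,suppress=True)
im=cv2.imread("pics/scene0.png"); t=cv2.imread("pics/top0.png")
a=cv2.resize(im[200:320,100:220],(400,400),interpolation=3); b=cv2.resize(t[120:190,140:210],(400,400),interpolation=3)
cv2.imwrite("pics/crop1.png",np.hstack([a,b]))
o=arm.get_obs(); print(o["tcp_rot"],o["ee_pos"],o["gripper_width"],o["wrist_force"],arm.grasp_offset)
print(arm.camera_params("wrist"))
cs,ct=cam("scene"),cam("top")
P={"jarB":((158.3,279.2),(420,247.8)),"jarA":((194.4,239.6),(363,264.3)),"scanner":((372.1,224.5),(182,163.4)),"window":((364.6,211.1),(181.4,162.2)),"reagent":((325.2,278.7),(270,142.7)),"dish":((202.7,279.9),(379.6,221.2)),"label":((158.4,278.9),(424.2,237.5))}
for k,(s,q) in P.items(): print(k,tri([ray(cs,s),ray(ct,q)]))
E
```

```text
[[-0.934  0.358 -0.   ]
 [ 0.358  0.934 -0.   ]
 [ 0.    -0.    -1.   ]] [0.232 0.607 0.205] 0.09401006760036816 [-0.584  0.801  0.177] -0.0188
{'intrinsics': array([[369.464,   0.   , 286.056],
       [  0.   , 369.464, 210.84 ],
       [  0.   ,   0.   ,   1.   ]]), 'k1': -0.07376331172135384, 'hand_eye': array([[ 0.001, -0.958, -0.286,  0.083],
       [ 1.   ,  0.001,  0.   ,  0.   ],
       [-0.   , -0.286,  0.958, -0.179],
       [ 0.   ,  0.   ,  0.   ,  1.   ]])}
jarB (array([ 0.475, -0.291,  0.008]), [np.float64(0.0013334658411126039), np.float64(0.001333465841112576)])
jarA (array([ 0.434, -0.153,  0.021]), [np.float64(0.0018098935415583788), np.float64(0.0018098935415584235)])
scanner (array([ 0.666,  0.284, -0.001]), [np.float64(0.0032622600499360734), np.float64(0.00326226004993619)])
window (array([0.649, 0.263, 0.071]), [np.float64(0.002383699350295467), np.float64(0.0023836993502956007)])
reagent (array([ 0.722,  0.072, -0.   ]), [np.float64(0.0019957043238603713), np.float64(0.001995704323860443)])
dish (array([ 0.538, -0.195, -0.003]), [np.float64(0.000845615000873474), np.float64(0.0008456150008735759)])
label (array([ 0.496, -0.29 ,  0.045]), [np.float64(0.003934199335942129), np.float64(0.003934199335942004)])
```

View pics/crop1.png

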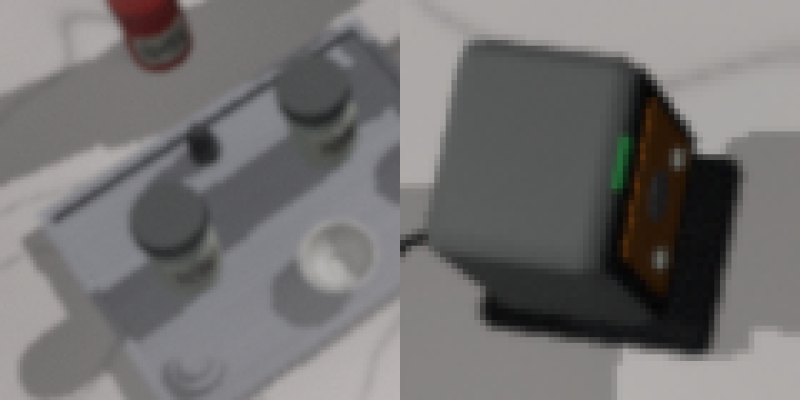

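The crop confirms two white-bodied, grey-capped jars in the tray, at crop (170,220) and (315,95). The scanner window faces world −y, tilted slightly to −x. Next I plan the transit.

```bash
cat >> h.py <<'E'
def plan(pos,yaw,n,start=None,g=None):
    """upright tool: print rows from start (pos,yaw deg; default measured) to pos,yaw"""
    if start is None:
        o=arm.get_obs(); R=np.array(o["tcp_rot"]); start=(np.array(o["ee_pos"]),np.degrees(np.arctan2(R[1,0],R[0,0])))
    p0,y0=np.array(start[0],float),start[1]; d=(np.array(pos)-p0)/n*100; dy=(yaw-y0)/n
    for k in range(n):
        a=np.radians(y0+k*dy); c,s=np.cos(a),np.sin(a)
        print(f"{c*d[0]+s*d[1]:.1f} {s*d[0]-c*d[1]:.1f} {-d[2]:.1f} 0 0 {-dy/8:.2f}",end="; ")
    print()
E
python3 -c "
from h import *
plan([.45,.40,.30],79,10)
plan([.56,0.02,.30],0,10,([.45,.40,.30],79))"
```

```text
-2.8 -1.2 -0.9 0 0 1.00; -2.9 -0.8 -0.9 0 0 1.00; -3.0 -0.3 -0.9 0 0 1.00; -3.0 0.1 -0.9 0 0 1.00; -3.0 0.5 -0.9 0 0 1.00; -2.9 0.9 -0.9 0 0 1.00; -2.7 1.3 -0.9 0 0 1.00; -2.5 1.7 -0.9 0 0 1.00; -2.3 2.0 -0.9 0 0 1.00; -2.0 2.3 -0.9 0 0 1.00; 
-3.5 1.8 -0.0 0 0 0.99; -3.2 2.3 -0.0 0 0 0.99; -2.9 2.7 -0.0 0 0 0.99; -2.5 3.1 -0.0 0 0 0.99; -2.1 3.4 -0.0 0 0 0.99; -1.6 3.6 -0.0 0 0 0.99; -1.1 3.8 -0.0 0 0 0.99; -0.5 3.9 -0.0 0 0 0.99; 0.0 4.0 -0.0 0 0 0.99; 0.6 3.9 -0.0 0 0 0.99;
```

```bash
python3 -m pendant '-2.8 -1.2 -0.9 0 0 1 1; -2.9 -0.8 -0.9 0 0 1 1; -3 -0.3 -0.9 0 0 1 1; -3 0.1 -0.9 0 0 1 1; -3 0.5 -0.9 0 0 1 1; -2.9 0.9 -0.9 0 0 1 1; -2.7 1.3 -0.9 0 0 1 1; -2.5 1.7 -0.9 0 0 1 1; -2.3 2 -0.9 0 0 1 1; -2 2.3 -0.9 0 0 1 1'
python3 -m pendant '-3.5 1.8 0 0 0 1 1; -3.2 2.3 0 0 0 1 1; -2.9 2.7 0 0 0 1 1; -2.5 3.1 0 0 0 1 1; -2.1 3.4 0 0 0 1 1; -1.6 3.6 0 0 0 1 1; -1.1 3.8 0 0 0 1 1; -0.5 3.9 0 0 0 1 1; 0 4 0 0 0 1 1; 0.6 3.9 0 0 0 1 1'
python3 -m pendant '0 0 0 0 0 0 1; 0 0 0 0 0 0 1; 0 0 0 0 0 0 1'
python3 - <<'E'
from h import *
np.set_printoptions(precision=3,suppress=True)
o=arm.get_obs();print(o["q"],o["tcp_rot"])
c=cam("wrist"); im=arm.read_camera("wrist"); cv2.imwrite("pics/w1.png",im[:,:,::-1])
for th in ["jar_a","jar_a_label","scanner","window"]:
    print(th,[(round(r["conf"],2),np.round(r["point"][::-1],1).tolist(),onz(c,r["point"][::-1],{"jar_a":.003,"jar_a_label":.039,"window":.1}.get(th,0)).round(3)[:2]) for r in arm.place_of("wrist",th)[:5]])
plan([.61,-.22,.24],0,6)
E
```

```text
clock: 2.3
ee_pos: [0.4526, 0.3977, 0.296]
tcp_rot: [[0.196, 0.981, -0.0], [0.981, -0.196, 0.0], [0.0, -0.0, -1.0]]
wrist_force: [0.6, 1.0, 0.5]
gripper_width: 0.0937
finger_force: 0.0
clock: 3.3
ee_pos: [0.5593, 0.0162, 0.2957]
tcp_rot: [[1.0, -0.022, 0.0], [-0.022, -1.0, 0.001], [0.0, -0.001, -1.0]]
wrist_force: [0.1, 0.1, 0.4]
gripper_width: 0.0941
finger_force: 0.0
clock: 3.6
ee_pos: [0.5588, 0.0191, 0.2952]
tcp_rot: [[1.0, -0.014, -0.001], [-0.014, -1.0, 0.001], [-0.001, -0.001, -1.0]]
wrist_force: [-0.4, 0.7, 0.3]
gripper_width: 0.0936
finger_force: 0.0
[-0.616  0.52   0.848  1.666 -0.422  1.15  -1.241] [[ 1.    -0.014 -0.001]
 [-0.014 -1.     0.001]
 [-0.001 -0.001 -1.   ]]
jar_a [(0.94, [409.4, 254.5], array([ 0.437, -0.15 ])), (0.86, [290.0, 279.6], array([0.401, 0.016])), (0.8, [514.5, 227.2], array([ 0.474, -0.297])), (0.77, [292.1, 216.5], array([0.494, 0.012]))]
jar_a_label [(0.64, [529.9, 216.0], array([ 0.502, -0.291])), (0.61, [19.7, 247.8], array([0.466, 0.374]))]
scanner [(0.89, [76.3, 86.1], array([0.668, 0.282])), (0.44, [234.7, 279.2], array([0.401, 0.095]))]
window [(0.86, [53.8, 89.6], array([0.661, 0.25 ])), (0.49, [71.4, 86.9], array([0.662, 0.231]))]
0.9 4.0 0.9 0 0 -0.02; 0.9 4.0 0.9 0 0 -0.02; 0.9 4.0 0.9 0 0 -0.02; 0.9 4.0 0.9 0 0 -0.02; 0.9 4.0 0.9 0 0 -0.02; 0.9 4.0 0.9 0 0 -0.02;
```

View pics/w1.png

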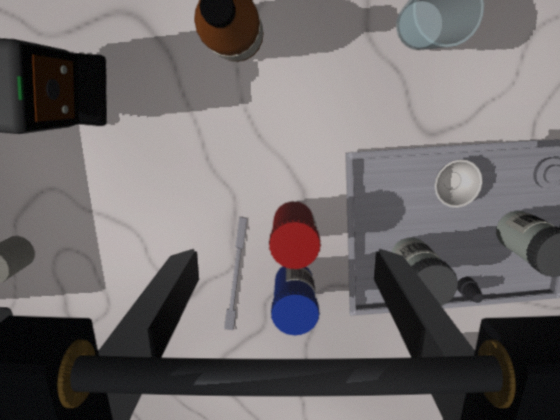

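The wrist view shows the scanner at the left, with its window at about (54,90) facing right. The grey-capped jars are at about (425,265) and (530,240), with their labels toward the top of the image (+x). Next is a closer look over the tray.

```bash
python3 -m pendant '0.9 4 0.9 0 0 0 1; 0.9 4 0.9 0 0 0 1; 0.9 4 0.9 0 0 0 1; 0.9 4 0.9 0 0 0 1; 0.9 4 0.9 0 0 0 1; 0.9 4 0.9 0 0 0 1; 0 0 0 0 0 0 1; 0 0 0 0 0 0 1; 0 0 0 0 0 0 1'
python3 - <<'E'
from h import *
np.set_printoptions(precision=3,suppress=True)
c=cam("wrist"); im=arm.read_camera("wrist"); cv2.imwrite("pics/w2.png",im[:,:,::-1])
b=cv2.resize(im[100:300,120:480],(720,400),interpolation=2)
cv2.imwrite("pics/w2c.png",b[:,:,::-1])
for th in ["jar_a","jar_a_label"]:
    print(th,[(round(r["conf"],2),np.round(r["point"][::-1],1).tolist(),onz(c,r["point"][::-1],{"jar_a":.003,"jar_a_label":.039,"window":.1}.get(th,0)).round(3)[:2]) for r in arm.place_of("wrist",th)[:5]])
    for r in arm.outline_of("wrist",th): print(round(r["conf"],2),np.round(r["bbox"],1))
w1=cv2.imread("pics/w1.png"); 
E
```

```text
clock: 4.75
ee_pos: [0.6094, -0.2214, 0.2415]
tcp_rot: [[1.0, -0.015, 0.0], [-0.015, -1.0, 0.001], [0.0, -0.001, -1.0]]
wrist_force: [-0.1, 0.6, 0.4]
gripper_width: 0.094
finger_force: 0.0
jar_a [(0.76, [103.7, 268.4], array([0.496, 0.011])), (0.76, [118.8, 330.2], array([0.405, 0.006])), (0.75, [346.9, 282.6], array([ 0.474, -0.296])), (0.65, [232.6, 311.1], array([ 0.435, -0.149])), (0.58, [289.1, 407.1], array([ 0.275, -0.221]))]
0.86 [358.1 308.5  64.6  83.3]
0.83 [223.6 325.4  57.9  64. ]
0.82 [ 82.  285.4  86.1  71.6]
0.67 [106.2 332.1  27.9  32.6]
0.6 [290.1 408.5  38.3  23. ]
jar_a_label [(0.93, [351.2, 275.3], array([ 0.502, -0.294])), (0.41, [283.9, 281.1], array([ 0.496, -0.217]))]
0.56 [356.  306.3  56.7  85.8]
0.37 [193.6  58.6  92.1  86.7]
```

View pics/w2.png

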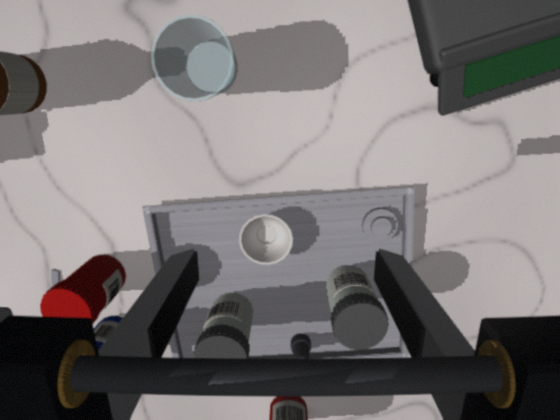

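The wrist view shows jar A at about (228,325) and jar B at (358,305), both with visible labels. I unwrap each cylinder to read the label yaw.

```bash
python3 - <<'E'
from h import *
np.set_printoptions(precision=3,suppress=True)
im=cv2.imread("pics/w2.png"); c=cam("wrist")
# jar centres via triangulation with earlier networks
cs,ct=cam("scene"),cam("top")
ctr={}
for k,s,t,w in [("A",(194.4,239.6),(363,264.3),(232.6,311.1)),("B",(158.3,279.2),(420,247.8),(346.9,282.6))]:
    X,e=tri([ray(cs,s),ray(ct,t),ray(c,w)]); print(k,X,np.array(e)); ctr[k]=X
ctr["A"][:2]=.436,-.150; ctr["B"][:2]=.474,-.295
out=[]
for k in "AB":
    x,y=ctr[k][:2]; A=np.radians(np.linspace(90,-90,361)); Z=np.linspace(.077,.003,148)
    G=np.array([[[x+.0272*np.cos(a),y+.0272*np.sin(a),z] for a in A] for z in Z]).reshape(-1,3)
    K,k1,R,t=c
    p=cv2.projectPoints(G,cv2.Rodrigues(R)[0],t,K,np.array([k1,0,0,0.]))[0].reshape(148,361,2).astype(np.float32)
    s=cv2.remap(im,p,None,cv2.INTER_CUBIC); s=cv2.convertScaleAbs(s,alpha=1.6)
    s=cv2.resize(s,(722,296))
    for d in range(-90,91,15): cv2.line(s,(int((90-d)*4),0),(int((90-d)*4),10+10*(d==0)),(0,255,0),1)
    out.append(s)
cv2.imwrite("pics/unw.png",np.vstack(out))
E
```

```text
A [ 0.435 -0.153  0.013] [0.005 0.    0.005]
B [ 0.476 -0.292  0.007] [0.001 0.003 0.003]
```

View pics/unw.png

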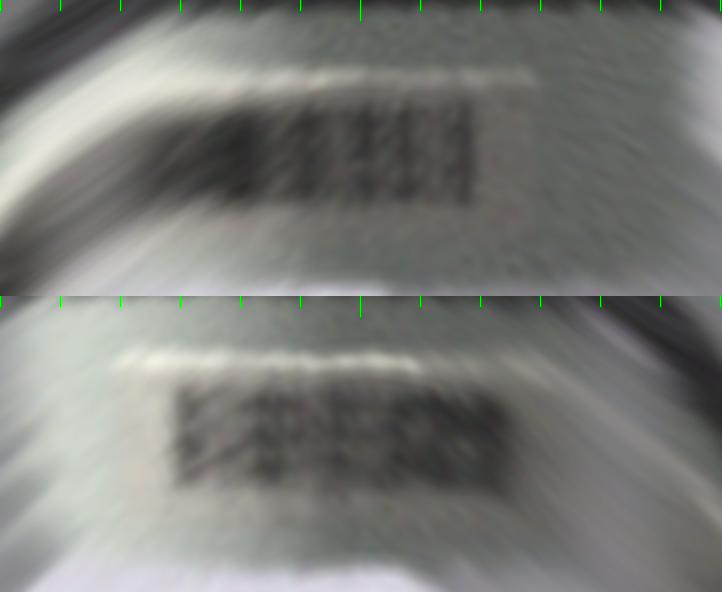

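Unwrapped, jar A's label centre is at about +12° yaw and jar B's at about +5°. I go to jar A first.

```bash
python3 -c "
from h import *
plan([.436,-.151,.15],12,6)"
```

```text
-2.9 -1.1 1.5 0 0 -0.27; -2.9 -1.2 1.5 0 0 -0.27; -2.8 -1.4 1.5 0 0 -0.27; -2.8 -1.5 1.5 0 0 -0.27; -2.7 -1.6 1.5 0 0 -0.27; -2.6 -1.7 1.5 0 0 -0.27;
```

```bash
python3 -m pendant '-2.9 -1.1 1.5 0 0 -0.27 1; -2.9 -1.2 1.5 0 0 -0.27 1; -2.8 -1.4 1.5 0 0 -0.27 1; -2.8 -1.5 1.5 0 0 -0.27 1; -2.7 -1.6 1.5 0 0 -0.27 1; -2.6 -1.7 1.5 0 0 -0.27 1; 0 0 0 0 0 0 1; 0 0 0 0 0 0 1; 0 0 0 0 0 0 1'
python3 - <<'E'
from h import *
np.set_printoptions(precision=3,suppress=True)
c=cam("wrist"); im=arm.read_camera("wrist"); print(arm.get_obs()["q"])
cv2.imwrite("pics/w3.png",im[:,:,::-1])
plan([.436,-.151,.034],12,6)
E
```

```text
clock: 5.9
ee_pos: [0.4373, -0.1521, 0.1522]
tcp_rot: [[0.978, 0.208, 0.003], [0.208, -0.978, -0.001], [0.002, 0.002, -1.0]]
wrist_force: [-0.1, 0.2, 0.3]
gripper_width: 0.0939
finger_force: 0.0
[-0.182  0.527  0.662  2.095 -0.514  0.68  -0.537]
-0.0 -0.0 2.0 0 0 0.00; -0.0 -0.0 2.0 0 0 0.00; -0.0 -0.0 2.0 0 0 0.00; -0.0 -0.0 2.0 0 0 0.00; -0.0 -0.0 2.0 0 0 0.00; -0.0 -0.0 2.0 0 0 0.00;
```

View pics/w3.png

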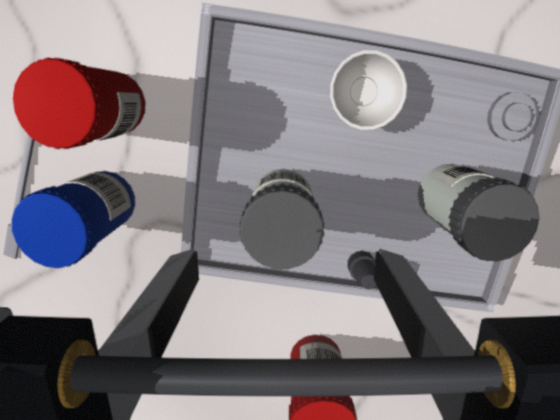

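The grey cap of jar A is centred at about (281,228), between the fingers. The punch at (361,267) is clear. I check the cap centre numerically and then descend.

```bash
python3 - <<'E'
from h import *
np.set_printoptions(precision=4,suppress=True)
c=cam("wrist"); im=cv2.imread("pics/w3.png")
for n,p in [("A",(281,227)),("B",(498,223)),("punch top",(361,262))]: print(n,onz(c,p,.098 if n!="punch top" else .043))
r=[(round(r["conf"],2),onz(c,r["point"][::-1],.003)) for r in arm.place_of("wrist","jar_a")]; print(r)
E
python3 -m pendant '0 0 2 0 0 0 1; 0 0 2 0 0 0 1; 0 0 2 0 0 0 1'
```

```text
A [ 0.44   -0.1482  0.098 ]
B [ 0.4734 -0.2924  0.098 ]
punch top [ 0.4047 -0.2246  0.043 ]
[(0.96, array([ 0.2726, -0.2185,  0.003 ])), (0.92, array([ 0.4359, -0.1468,  0.003 ])), (0.85, array([ 0.4711, -0.2956,  0.003 ])), (0.83, array([0.4031, 0.008 , 0.003 ])), (0.62, array([0.4897, 0.0097, 0.003 ]))]
clock: 6.3
ee_pos: [0.4367, -0.152, 0.091]
tcp_rot: [[0.978, 0.208, 0.002], [0.208, -0.978, -0.001], [0.001, 0.001, -1.0]]
wrist_force: [1.0, 0.1, 0.3]
gripper_width: 0.0943
finger_force: 0.0
```

```bash
python3 -m pendant '0.1 -0.3 2 0 0 0 1; 0 0 2 0 0 0 1; 0 0 1.5 0 0 0 1; 0 0 0 0 0 0 1; 0 0 0 0 0 0 1; 0 0 0 0 0 0 0.4; 0 0 0 0 0 0 0.4' 25
python3 -m pendant '0 0 0 0 0 0 0; 0 0 0 0 0 0 0; 0 0 0 0 0 0 0; 0 0 0 0 0 0 0; 0 0 0 0 0 0 0' 25
```

```text
clock: 7.0
ee_pos: [0.4365, -0.1485, 0.0372]
tcp_rot: [[0.978, 0.208, 0.001], [0.208, -0.978, -0.001], [0.001, 0.001, -1.0]]
wrist_force: [-0.9, -0.3, -0.2]
gripper_width: 0.0814
finger_force: 0.0
clock: 7.5
ee_pos: [0.4361, -0.1487, 0.0367]
tcp_rot: [[0.978, 0.208, 0.001], [0.208, -0.978, -0.0], [0.001, 0.001, -1.0]]
wrist_force: [-0.0, -1.3, 2.6]
gripper_width: 0.0563
finger_force: 25.0
```

The opening reads 56.3 mm, more than the 54 mm body, so a pad may be catching the cap. I reopen, go 1 cm lower and grip again.

```bash
python3 -m pendant '0 0 0 0 0 0 0.8; 0 0 0 0 0 0 0.8; 0 0 0.5 0 0 0 0.8; 0 0 0.6 0 0 0 0.8; 0 0 0 0 0 0 0.8;0 0 0 0 0 0 0; 0 0 0 0 0 0 0; 0 0 0 0 0 0 0; 0 0 0 0 0 0 0; 0 0 0 0 0 0 0' 25
```

```text
clock: 8.5
ee_pos: [0.4359, -0.1487, 0.0255]
tcp_rot: [[0.978, 0.208, 0.0], [0.208, -0.978, -0.001], [0.0, 0.001, -1.0]]
wrist_force: [0.8, -0.2, -0.5]
gripper_width: 0.0569
finger_force: 25.0
```

```bash
python3 -m pendant '0 0 0 0 0 0 0; 0 0 0 0 0 0 0' 25
```

```text
clock: 8.7
ee_pos: [0.4359, -0.1487, 0.0256]
tcp_rot: [[0.978, 0.208, 0.0], [0.208, -0.978, -0.001], [0.0, 0.001, -1.0]]
wrist_force: [-1.2, -1.9, -0.9]
gripper_width: 0.0561
finger_force: 25.0
```

```bash
python3 -m pendant '0 0 -0.7 0 0 0 0; 0 0 -1.5 0 0 0 0; 0 0 -1.8 0 0 0 0; 0 0 -1.8 0 0 0 0; 0 0 -1.8 0 0 0 0; 0 0 -0.4 0 0 0 0; 0 0 0 0 0 0 0; 0 0 0 0 0 0 0; 0 0 0 0 0 0 0; 0 0 0 0 0 0 0' 30
for i in 1 2 3; do python3 -m pendant '0 0 0 0 0 0 0' | grep -E "force|width|pos"; done
python3 -c "
from h import *
import time
F=[]
for i in range(10):
    arm.read_camera('wrist') if i<9 else cv2.imwrite('pics/w4.png',arm.read_camera('wrist')[:,:,::-1]); F.append(arm.get_obs()['wrist_force'])
print(np.mean(F,0),np.std(F,0))"
```

```text
clock: 9.7
ee_pos: [0.4352, -0.1482, 0.1048]
tcp_rot: [[0.978, 0.208, -0.002], [0.208, -0.978, 0.0], [-0.001, -0.001, -1.0]]
wrist_force: [0.0, -0.3, -3.5]
gripper_width: 0.0565
finger_force: 30.0
ee_pos: [0.4354, -0.1483, 0.105]
wrist_force: [0.6, 0.1, -4.7]
gripper_width: 0.0566
finger_force: 30.0
ee_pos: [0.4356, -0.1484, 0.1052]
wrist_force: [0.4, -0.3, -4.3]
gripper_width: 0.0563
finger_force: 30.0
ee_pos: [0.4356, -0.1484, 0.1053]
wrist_force: [0.1, 0.5, -5.1]
gripper_width: 0.0562
finger_force: 30.0
[-0.07215587  0.05063366 -4.72225451] [0.70431483 0.38374335 0.31001759]
```

View pics/w4.png

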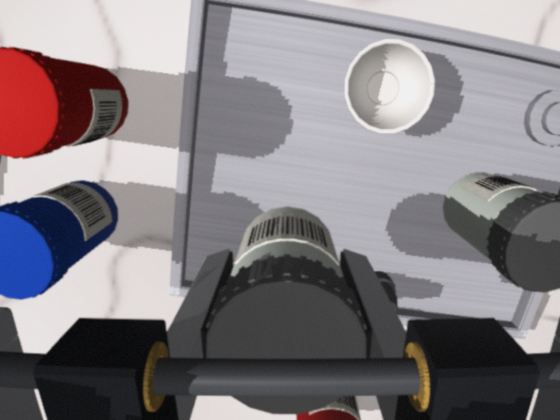

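Jar A is held upright, its label at (289,235) centred between the fingers, and weighs about 4.7–5 N. I set it back and weigh jar B.

```bash
python3 -m pendant '0 0 1.5 0 0 0 0; 0 0 1.8 0 0 0 0; 0 0 1.8 0 0 0 0; 0 0 1.4 0 0 0 0; 0 0 0.8 0 0 0 0; 0 0 0.4 0 0 0 0; 0 0 0.2 0 0 0 0; 0 0 0 0 0 0 0; 0 0 0 0 0 0 0; 0 0 0 0 0 0 0' 30
python3 -m pendant '0 0 0 0 0 0 0'
```

```text
clock: 11.5
ee_pos: [0.4361, -0.1484, 0.0269]
tcp_rot: [[0.978, 0.208, 0.001], [0.208, -0.978, -0.0], [0.001, 0.0, -1.0]]
wrist_force: [-0.3, 0.4, -4.7]
gripper_width: 0.0562
finger_force: 30.0
clock: 11.6
ee_pos: [0.436, -0.1483, 0.0268]
tcp_rot: [[0.978, 0.208, 0.001], [0.208, -0.978, -0.0], [0.001, 0.0, -1.0]]
wrist_force: [0.5, 0.0, -4.4]
gripper_width: 0.0563
finger_force: 30.0
```

```bash
python3 -m pendant '0 0 0.1 0 0 0 0; 0 0 0.05 0 0 0 0; 0 0 0 0 0 0 0; 0 0 0 0 0 0 0'|grep -E 'pos|force'
python3 -m pendant '0 0 0 0 0 0 0'|grep -E 'pos|force'
```

```text
ee_pos: [0.4361, -0.1484, 0.0255]
wrist_force: [-0.9, 0.6, 5.7]
finger_force: 30.0
ee_pos: [0.4361, -0.1484, 0.0255]
wrist_force: [-0.3, 0.5, 6.8]
finger_force: 30.0
```

```bash
python3 -m pendant '0 0 0 0 0 0 0.75; 0 0 0 0 0 0 0.9; 0 0 0 0 0 0 0.9; 0 0 -2 0 0 0 0.9; 0 0 -3 0 0 0 0.9; 0 0 -3 0 0 0 0.9; 0 0 -3 0 0 0 1; 0 0 -1.5 0 0 0 1; 0 0 0 0 0 0 1' 
python3 - <<'E'
from h import *
np.set_printoptions(precision=4,suppress=True)
plan([.4735,-.293,.15],5,5)
c=cam("wrist"); im=arm.read_camera("wrist"); cv2.imwrite("pics/w5.png",im[:,:,::-1])
print([(round(r["conf"],2),onz(c,r["point"][::-1],.003)) for r in arm.place_of("wrist","jar_a")])
print([(round(r["conf"],2),onz(c,r["point"][::-1],.003)) for r in arm.place_of("wrist","punch")])
E
```

```text
clock: 13.0
ee_pos: [0.4371, -0.1487, 0.1515]
tcp_rot: [[0.978, 0.208, 0.004], [0.208, -0.978, -0.001], [0.004, 0.002, -1.0]]
wrist_force: [-0.0, 0.6, -0.3]
gripper_width: 0.094
finger_force: 0.0
0.1 3.0 0.0 0 0 0.18; 0.2 3.0 0.0 0 0 0.18; 0.3 3.0 0.0 0 0 0.18; 0.3 3.0 0.0 0 0 0.18; 0.4 2.9 0.0 0 0 0.18; 
[(0.94, array([ 0.4373, -0.1504,  0.003 ])), (0.85, array([0.4017, 0.0113, 0.003 ])), (0.79, array([ 0.475 , -0.2952,  0.003 ])), (0.74, array([ 0.2727, -0.2191,  0.003 ])), (0.55, array([0.49  , 0.0091, 0.003 ])), (0.52, array([ 0.4786, -0.2165,  0.003 ]))]
[(0.74, array([ 0.3852, -0.2336,  0.003 ])), (0.66, array([ 0.5536, -0.3329,  0.003 ]))]
```

Jar A stands where it was. On to jar B.

```bash
python3 -m pendant '0.1 3 0 0 0 0.18 1; 0.2 3 0 0 0 0.18 1; 0.3 3 0 0 0 0.18 1; 0.3 3 0 0 0 0.18 1; 0.4 3 0 0 0 0.18 1; 0 0 0 0 0 0 1; 0 0 0 0 0 0 1; 0 0 0 0 0 0 1'
python3 - <<'E'
from h import *
np.set_printoptions(precision=4,suppress=True)
c=cam("wrist"); im=arm.read_camera("wrist"); cv2.imwrite("pics/w6.png",im[:,:,::-1])
print([(round(r["conf"],2),onz(c,r["point"][::-1],.003)) for r in arm.place_of("wrist","jar_a")])
# cap circle: centroid of outline's cap? fit via Hough
g=cv2.medianBlur(cv2.cvtColor(im,cv2.COLOR_RGB2GRAY),5)
h=cv2.HoughCircles(g,cv2.HOUGH_GRADIENT,1.5,60,param1=80,param2=25,minRadius=36,maxRadius=52)
for x,y,r in h[0][:5]: print(x,y,r,onz(c,(x,y),.098))
E
```

```text
clock: 13.95
ee_pos: [0.4717, -0.2929, 0.1488]
tcp_rot: [[0.996, 0.084, -0.002], [0.084, -0.996, 0.002], [-0.002, -0.002, -1.0]]
wrist_force: [-0.0, 0.1, -0.1]
gripper_width: 0.0938
finger_force: 0.0
[(0.97, array([ 0.2744, -0.2228,  0.003 ])), (0.71, array([ 0.4387, -0.1502,  0.003 ])), (0.64, array([ 0.4719, -0.2984,  0.003 ]))]
174.75 107.25 39.6 [ 0.5465 -0.2186  0.098 ]
83.25 260.25 44.55 [ 0.4393 -0.1541  0.098 ]
288.75 231.75 41.25 [ 0.4729 -0.2943  0.098 ]
107.25 380.25 51.15 [ 0.3367 -0.1633  0.098 ]
77.25 156.75 41.25 [ 0.5115 -0.1555  0.098 ]
```

```bash
python3 -m pendant '0.1 0.2 2.5 0 0 0 1; 0 0 2.5 0 0 0 1; 0 0 2.5 0 0 0 1; 0 0 2.5 0 0 0 1; 0 0 1.5 0 0 0 1; 0 0 0.7 0 0 0 1; 0 0 0 0 0 0 1; 0 0 0 0 0 0 1' 25
python3 -m pendant '0 0 0 0 0 0 0.4; 0 0 0 0 0 0 0.4; 0 0 0 0 0 0 0; 0 0 0 0 0 0 0; 0 0 0 0 0 0 0; 0 0 0 0 0 0 0; 0 0 0 0 0 0 0' 25
```

```text
clock: 14.85
ee_pos: [0.474, -0.2967, 0.0287]
tcp_rot: [[0.996, 0.084, 0.001], [0.084, -0.996, -0.001], [0.001, 0.001, -1.0]]
wrist_force: [-0.5, -0.3, 0.3]
gripper_width: 0.0939
finger_force: 0.0
clock: 15.55
ee_pos: [0.4736, -0.2962, 0.0281]
tcp_rot: [[0.996, 0.084, 0.0], [0.084, -0.996, 0.0], [0.0, -0.0, -1.0]]
wrist_force: [0.2, 1.0, 1.1]
gripper_width: 0.0567
finger_force: 25.0
```

```bash
python3 -m pendant '0 0 -0.7 0 0 0 0; 0 0 -1.5 0 0 0 0; 0 0 -1.8 0 0 0 0; 0 0 -1.8 0 0 0 0; 0 0 -1.8 0 0 0 0; 0 0 -0.4 0 0 0 0; 0 0 0 0 0 0 0; 0 0 0 0 0 0 0; 0 0 0 0 0 0 0; 0 0 0 0 0 0 0' 30
python3 -c "
from h import *
F=[]
for i in range(10):
    im=arm.read_camera('wrist'); F.append(arm.get_obs()['wrist_force'])
cv2.imwrite('pics/w7.png',im[:,:,::-1])
print(np.mean(F,0),np.std(F,0))"
```

```text
clock: 16.55
ee_pos: [0.4731, -0.2961, 0.1073]
tcp_rot: [[0.997, 0.084, -0.001], [0.084, -0.997, 0.001], [-0.001, -0.001, -1.0]]
wrist_force: [0.0, -0.3, -2.0]
gripper_width: 0.0569
finger_force: 30.0
[ 0.02189581  0.04203055 -1.47881017] [0.49535165 0.4876917  0.55995115]
```

Jar B weighs about 1.5 N against 4.7 N for jar A, so A is the full one. I set B back down.

```bash
python3 -m pendant '0 0 1.5 0 0 0 0; 0 0 1.8 0 0 0 0; 0 0 1.8 0 0 0 0; 0 0 1.4 0 0 0 0; 0 0 0.8 0 0 0 0; 0 0 0.4 0 0 0 0; 0 0 0.2 0 0 0 0; 0 0 0.05 0 0 0 0; 0 0 0 0 0 0 0; 0 0 0 0 0 0 0' 30|grep -E 'pos|force'
python3 -m pendant '0 0 0 0 0 0 0'|grep -E 'pos|force'
```

```text
ee_pos: [0.4738, -0.2965, 0.0289]
wrist_force: [0.1, -0.4, -1.6]
finger_force: 30.0
ee_pos: [0.4737, -0.2964, 0.0288]
wrist_force: [-0.4, -0.6, -1.0]
finger_force: 30.0
```

```bash
python3 -m pendant '0 0 0.05 0 0 0 0; 0 0 0.05 0 0 0 0; 0 0 0 0 0 0 0; 0 0 0 0 0 0 0; 0 0 0 0 0 0 0'|grep -E 'pos|force'
```

```text
ee_pos: [0.4738, -0.2964, 0.028]
wrist_force: [-0.3, 1.7, 5.7]
finger_force: 30.0
```

```bash
python3 -m pendant '0 0 0 0 0 0 0.75; 0 0 0 0 0 0 0.9; 0 0 0 0 0 0 0.9; 0 0 -2 0 0 0 0.9; 0 0 -3 0 0 0 0.9; 0 0 -3 0 0 0 0.9; 0 0 -3 0 0 0 1; 0 0 -1.3 0 0 0 1; 0 0 0 0 0 0 1; 0 0 0 0 0 0 1'
python3 -c "
from h import *
plan([.437,-.1485,.15],12,5)
c=cam('wrist');arm.read_camera('wrist')
print([(round(r['conf'],2),onz(c,r['point'][::-1],.003).round(3)) for r in arm.place_of('wrist','jar_a')])"
```

```text
clock: 19.65
ee_pos: [0.4732, -0.2956, 0.1494]
tcp_rot: [[0.996, 0.084, -0.001], [0.084, -0.996, 0.001], [-0.001, -0.001, -1.0]]
wrist_force: [0.1, 0.1, -0.4]
gripper_width: 0.0937
finger_force: 0.0
-0.5 -3.0 -0.0 0 0 -0.18; -0.4 -3.0 -0.0 0 0 -0.18; -0.3 -3.0 -0.0 0 0 -0.18; -0.2 -3.0 -0.0 0 0 -0.18; -0.2 -3.0 -0.0 0 0 -0.18; 
[(0.97, array([ 0.437, -0.151,  0.003])), (0.86, array([ 0.473, -0.296,  0.003])), (0.59, array([ 0.274, -0.218,  0.003]))]
```

```bash
python3 -m pendant '-0.5 -3 0 0 0 -0.18 1; -0.4 -3 0 0 0 -0.18 1; -0.3 -3 0 0 0 -0.18 1; -0.2 -3 0 0 0 -0.18 1; -0.2 -3 0 0 0 -0.18 1; 0 0 0 0 0 0 1; 0 0 0 0 0 0 1; 0 0 0 0 0 0 1'
python3 -c "
from h import *
plan([.4365,-.1485,.026],12,6)"
```

```text
clock: 20.55
ee_pos: [0.4378, -0.1508, 0.1502]
tcp_rot: [[0.978, 0.207, -0.0], [0.207, -0.978, -0.001], [-0.0, 0.001, -1.0]]
wrist_force: [-0.7, 0.2, 0.6]
gripper_width: 0.0939
finger_force: 0.0
-0.0 -0.0 2.1 0 0 -0.00; -0.0 -0.0 2.1 0 0 -0.00; -0.0 -0.0 2.1 0 0 -0.00; -0.0 -0.0 2.1 0 0 -0.00; -0.0 -0.0 2.1 0 0 -0.00; -0.0 -0.0 2.1 0 0 -0.00;
```

```bash
python3 -m pendant '0 -0.2 2.5 0 0 0 1; 0 0 2.5 0 0 0 1; 0 0 2.5 0 0 0 1; 0 0 2.5 0 0 0 1; 0 0 1.6 0 0 0 1; 0 0 0.8 0 0 0 1; 0 0 0 0 0 0 1; 0 0 0 0 0 0 1' 30
python3 -m pendant '0 0 0 0 0 0 0.4; 0 0 0 0 0 0 0.4; 0 0 0 0 0 0 0; 0 0 0 0 0 0 0; 0 0 0 0 0 0 0; 0 0 0 0 0 0 0; 0 0 0 0 0 0 0' 30
```

```text
clock: 21.35
ee_pos: [0.4375, -0.1486, 0.0268]
tcp_rot: [[0.978, 0.207, 0.001], [0.207, -0.978, -0.001], [0.0, 0.001, -1.0]]
wrist_force: [-0.2, 0.1, 0.5]
gripper_width: 0.0937
finger_force: 0.0
clock: 22.05
ee_pos: [0.4375, -0.148, 0.0266]
tcp_rot: [[0.978, 0.208, 0.001], [0.208, -0.978, -0.0], [0.0, 0.0, -1.0]]
wrist_force: [0.7, -1.4, 2.6]
gripper_width: 0.0562
finger_force: 30.0
```

```bash
python3 -m pendant '0 0 -0.7 0 0 0 0; 0 0 -1.5 0 0 0 0; 0 0 -2.5 0 0 0 0; 0 0 -3 0 0 0 0; 0 0 -3 0 0 0 0; 0 0 -3 0 0 0 0; 0 0 -3 0 0 0 0; 0 0 -2.5 0 0 0 0; 0 0 -1.5 0 0 0 0; 0 0 -0.7 0 0 0 0' 35
python3 -m pendant '0 0 0 0 0 0 0; 0 0 0 0 0 0 0; 0 0 0 0 0 0 0'
python3 - <<'E'
from h import *
np.set_printoptions(precision=4,suppress=True)
o=arm.get_obs(); c=cam("wrist"); im=arm.read_camera("wrist")[:,:,::-1].copy()
print([(round(r["conf"],2),np.array(r["point"][::-1])) for r in arm.place_of("wrist","jar_a_label")])
R=np.array(o["tcp_rot"]); p=np.array(o["ee_pos"])
A=np.radians(np.linspace(90,-90,361)); Z=np.linspace(.074,0,148)
# tool frame: jar axis along -tool z; label dir tool x; angle positive = world ccw = toward -tool y
G=np.array([[p+R@[.0272*np.cos(a),-.0272*np.sin(a),.0236-z] for a in A] for z in Z]).reshape(-1,3)
K,k1,Rc,t=c
q=cv2.projectPoints(G,cv2.Rodrigues(Rc)[0],t,K,np.array([k1,0,0,0.]))[0].reshape(148,361,2).astype(np.float32)
s=cv2.resize(cv2.convertScaleAbs(cv2.remap(im,q,None,cv2.INTER_CUBIC),alpha=1.5),(722,296))
for d in range(-90,91,15): cv2.line(s,(int((90-d)*4),0),(int((90-d)*4),10+10*(d==0)),(0,255,0),1)
cv2.imwrite("pics/unw2.png",np.vstack([s,cv2.resize(im[130:420,150:420],(722,300))]))
# scanner geometry via saved pictures: foot/head edges in top
ct=cam("top")
T=cv2.imread("pics/top0.png")
def px(u,v): return (140+u*70/400,120+v*70/400)
print("foot",[onz(ct,px(*k),.006)[:2] for k in [(738,160-0),(710,350)]] if 0 else [onz(ct,px(u-400,v),.006)[:2] for u,v in [(740,160),(710,350),(487,322)]])
print("head top",[onz(ct,px(u-400,v),.150)[:2] for u,v in [(475,43),(632,62),(590,268),(432,243)]])
E
```

```text
clock: 23.05
ee_pos: [0.4369, -0.1474, 0.2415]
tcp_rot: [[0.978, 0.208, 0.001], [0.208, -0.978, 0.001], [0.001, -0.0, -1.0]]
wrist_force: [-0.2, -0.2, -5.1]
gripper_width: 0.0565
finger_force: 35.0
clock: 23.35
ee_pos: [0.4364, -0.1474, 0.2395]
tcp_rot: [[0.978, 0.208, -0.002], [0.208, -0.978, 0.001], [-0.002, -0.001, -1.0]]
wrist_force: [0.3, 0.2, -4.8]
gripper_width: 0.0566
finger_force: 35.0
[(0.94, array([436. , 152.9]))]
foot [array([0.7021, 0.2391]), array([0.6203, 0.2472]), array([0.6301, 0.3424])]
head top [array([0.704 , 0.3094]), array([0.6977, 0.2511]), array([0.6213, 0.2615]), array([0.6293, 0.3197])]
```

View pics/unw2.png

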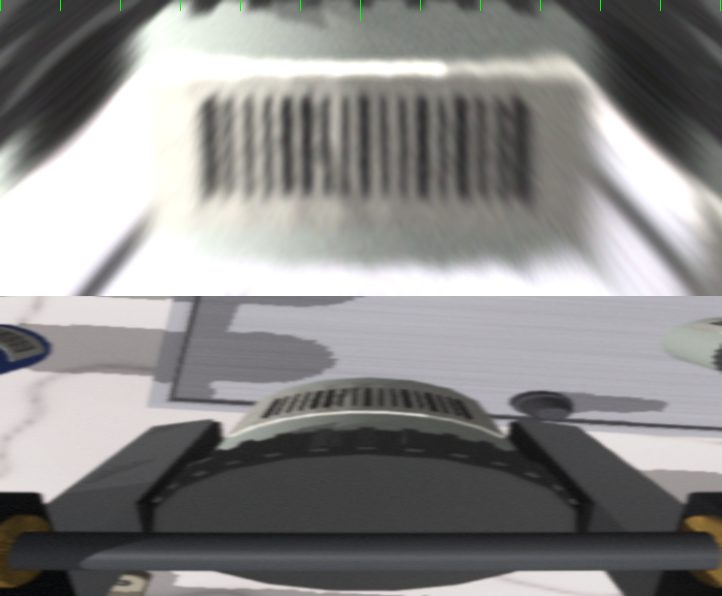

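The barcode in hand spans 198–530 and is centred at −1° relative to the tool, so the label faces along tool x. The scanner yaw is about 83.5° and its window is near (0.661, 0.247). I plan the transit to it.

```bash
python3 -c "
from h import *
c=cam('scene'); p=arm.camera_params('wrist')
plan([.6466,.1203,.24],84,14)"
```

```text
1.9 -1.6 -0.0 0 0 -0.64; 2.0 -1.4 -0.0 0 0 -0.64; 2.1 -1.2 -0.0 0 0 -0.64; 2.2 -1.0 -0.0 0 0 -0.64; 2.3 -0.8 -0.0 0 0 -0.64; 2.4 -0.6 -0.0 0 0 -0.64; 2.4 -0.4 -0.0 0 0 -0.64; 2.4 -0.2 -0.0 0 0 -0.64; 2.4 0.1 -0.0 0 0 -0.64; 2.4 0.3 -0.0 0 0 -0.64; 2.4 0.5 -0.0 0 0 -0.64; 2.3 0.7 -0.0 0 0 -0.64; 2.3 0.9 -0.0 0 0 -0.64; 2.2 1.1 -0.0 0 0 -0.64;
```

```bash
python3 -m pendant '1.9 -1.6 0 0 0 -0.64 0; 2 -1.4 0 0 0 -0.64 0; 2.1 -1.2 0 0 0 -0.64 0; 2.2 -1 0 0 0 -0.64 0; 2.3 -0.8 0 0 0 -0.64 0; 2.4 -0.6 0 0 0 -0.64 0; 2.4 -0.4 0 0 0 -0.64 0' 35
python3 -m pendant '2.4 -0.2 0 0 0 -0.64 0; 2.4 0.1 0 0 0 -0.64 0; 2.4 0.3 0 0 0 -0.64 0; 2.4 0.5 0 0 0 -0.64 0; 2.3 0.7 0 0 0 -0.64 0; 2.3 0.9 0 0 0 -0.64 0; 2.2 1.1 0 0 0 -0.64 0; 0 0 0 0 0 0 0; 0 0 0 0 0 0 0; 0 0 0 0 0 0 0'
python3 - <<'E'
from h import *
np.set_printoptions(precision=4,suppress=True)
c=cam("wrist"); im=arm.read_camera("wrist"); cv2.imwrite("pics/w8.png",im[:,:,::-1])
for th,z in [("scanner",0),("window",.1),("reagent",0)]: print(th,[(round(r["conf"],2),np.round(r["point"][::-1],1),onz(c,r["point"][::-1],z)[:2]) for r in arm.place_of("wrist",th)[:2]])
plan([.6466,.1203,.0876],84.5,8)
E
```

```text
clock: 24.15
ee_pos: [0.5429, -0.0124, 0.2397]
tcp_rot: [[0.669, 0.744, -0.001], [0.744, -0.669, -0.0], [-0.001, -0.001, -1.0]]
wrist_force: [-0.1, 0.6, -4.6]
gripper_width: 0.0564
finger_force: 35.0
clock: 25.15
ee_pos: [0.6477, 0.1185, 0.2398]
tcp_rot: [[0.112, 0.994, -0.002], [0.994, -0.112, -0.001], [-0.002, -0.002, -1.0]]
wrist_force: [-0.4, -0.7, -4.1]
gripper_width: 0.0567
finger_force: 35.0
scanner [(0.56, array([287.3,  16.5]), array([0.6679, 0.2871]))]
window [(0.94, array([284.2,  41.3]), array([0.661 , 0.2485]))]
reagent [(0.97, array([353.4, 204.6]), array([0.7228, 0.0763]))]
0.0 -0.0 1.9 0 0 -0.01; 0.0 -0.0 1.9 0 0 -0.01; 0.0 -0.0 1.9 0 0 -0.01; 0.0 -0.0 1.9 0 0 -0.01; 0.0 -0.0 1.9 0 0 -0.01; 0.0 -0.0 1.9 0 0 -0.01; 0.0 -0.0 1.9 0 0 -0.01; 0.0 -0.0 1.9 0 0 -0.01;
```

View pics/w8.png

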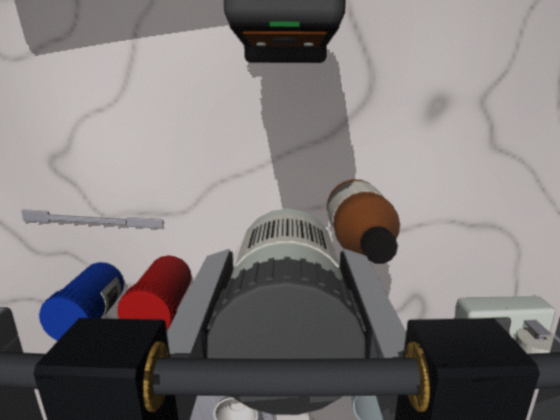

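The wrist view shows the scanner straight ahead with its foot edge at (247–325, 61) level in the image, so the yaw matches. The label is at (288,232) facing it, and the reagent bottle at (367,220) is clear of the right finger. I descend.

```bash
python3 -m pendant '0.3 0 1.5 0 0 -0.1 0; 0 0 2 0 0 0 0; 0 0 2 0 0 0 0; 0 0 2 0 0 0 0; 0 0 2 0 0 0 0; 0 0 1.5 0 0 0 0; 0 0 1.5 0 0 0 0; 0 0 1.2 0 0 0 0; 0 0 0.9 0 0 0 0; 0 0 0.4 0 0 0 0' 35
python3 -m pendant '0 0 0 0 0 0 0; 0 0 0 0 0 0 0; 0 0 0 0 0 0 0; 0 0 0 0 0 0 0'
python3 - <<'E'
from h import *
np.set_printoptions(precision=4,suppress=True)
cs,ct=cam("scene"),cam("top")
s=arm.read_camera("scene"); t=arm.read_camera("top"); w=arm.read_camera("wrist")
cv2.imwrite("pics/f.png",np.hstack([cv2.resize(s[150:300,270:420],(400,400)),cv2.resize(t[110:260,130:280],(400,400))])[:,:,::-1])
for th in ["jar_a_label","jar_a","reagent","scanner","punch","dish"]:
    for n,c in [("scene",cs),("top",ct)]:
        print(th,n,[(round(r["conf"],2),onz(c,r["point"][::-1],{"jar_a_label":.1,"jar_a":.064 if 0 else .003}.get(th,0))[:2]) for r in arm.place_of(n,th)[:5]])
E
```

```text
clock: 26.35
ee_pos: [0.6484, 0.1231, 0.0896]
tcp_rot: [[0.096, 0.995, -0.001], [0.995, -0.096, -0.0], [-0.0, -0.001, -1.0]]
wrist_force: [-1.4, 0.0, -4.0]
gripper_width: 0.0562
finger_force: 35.0
clock: 26.75
ee_pos: [0.6492, 0.1233, 0.0911]
tcp_rot: [[0.096, 0.995, 0.001], [0.995, -0.096, 0.0], [0.0, 0.001, -1.0]]
wrist_force: [0.7, 0.8, -5.3]
gripper_width: 0.0566
finger_force: 35.0
jar_a_label scene [(0.97, array([ 0.5197, -0.2964])), (0.19, array([0.653, 0.148]))]
jar_a_label top [(0.78, array([ 0.4975, -0.2668]))]
jar_a scene [(0.97, array([0.4939, 0.0068])), (0.91, array([ 0.4765, -0.2974])), (0.84, array([0.6239, 0.1395])), (0.75, array([ 0.2742, -0.2206])), (0.68, array([0.402 , 0.0056]))]
jar_a top [(0.96, array([0.4053, 0.02  ])), (0.94, array([ 0.4681, -0.2879])), (0.81, array([0.4921, 0.0121])), (0.6, array([ 0.2664, -0.211 ])), (0.54, array([0.665 , 0.1237]))]
reagent scene [(0.98, array([0.7208, 0.0791]))]
reagent top [(0.69, array([0.7241, 0.0714]))]
scanner scene [(0.83, array([0.6699, 0.2778]))]
scanner top []
punch scene [(0.55, array([ 0.375 , -0.2329]))]
punch top [(0.47, array([ 0.3895, -0.2344]))]
dish scene [(0.57, array([ 0.5504, -0.194 ]))]
dish top [(0.61, array([ 0.5468, -0.1947]))]
```

View pics/f.png

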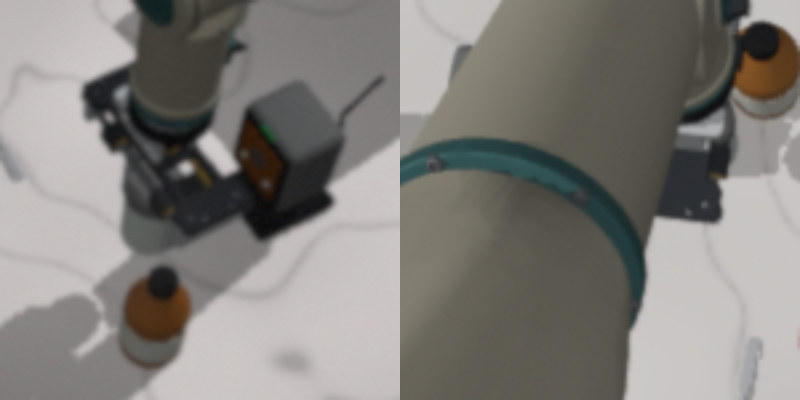

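The jar hangs upright facing the window with nothing touched. It is about 3 mm high, so I trim that, settle and hand in.

```bash
python3 -m pendant '0 -0.1 0.2 0 0 0 0; 0 0 0.1 0 0 0 0; 0 0 0 0 0 0 0; 0 0 0 0 0 0 0; 0 0 0 0 0 0 0; 0 0 0 0 0 0 0; 0 0 0 0 0 0 0; 0 0 0 0 0 0 0; 0 0 0 0 0 0 0; 0 0 0 0 0 0 0' 35
python3 -m pendant '0 0 0 0 0 0 0; 0 0 0 0 0 0 0; 0 0 0 0 0 0 0'
python3 -c "
from bench import arm
print(abs(arm.get_obs()['qd']).max()); print(arm.job_done())"
```

```text
clock: 28.5
ee_pos: [0.6477, 0.1232, 0.0875]
tcp_rot: [[0.096, 0.995, -0.0], [0.995, -0.096, 0.0], [0.0, -0.0, -1.0]]
wrist_force: [0.3, -0.2, -4.4]
gripper_width: 0.0562
finger_force: 35.0
clock: 28.8
ee_pos: [0.6477, 0.1233, 0.0874]
tcp_rot: [[0.096, 0.995, -0.0], [0.995, -0.096, 0.0], [0.0, -0.0, -1.0]]
wrist_force: [0.2, -1.1, -4.6]
gripper_width: 0.0564
finger_force: 35.0
0.0014542733725633925
the job is handed in; nothing more can be done
None
```

The job is handed in at 28.8 s: the heavier jar (about 4.7 N against 1.5 N) is held upright and still, its label facing the scanner window from about 10 cm, and the lighter jar stands upright in the tray; I took it to be the look-alike I called A, and no result came back from the judge.

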